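# Second to third on the rover's H-gate shifter

### The arm

A 6-joint arm with a two-finger parallel gripper is mounted at the origin on the work surface. World frame = base frame: x ahead of the robot, y to its left, z up, the work surface at z = 0. Lengths are in m, angles in rad, forces in N, time in s.
With the tool pointing down it reaches from about 0.25 to 0.775 m from the base axis. Payload 4 kg.
Tool frame: the origin (TCP) lies at the centre of the arm's flange, where the gripper is bolted on; the fingertips stand 199 mm ahead of it and the grasp point (between the pads) lies 180 mm ahead of it (robot.tcp_to_tips is the z of the fingertips in the tool frame, in m); z points along the fingers, y is the line along which they close (so a half turn about z gives the same grasp; the last joint's range is limited). The gripper opens to 94 mm and grips with 3 to 60 N. Pads are 16 mm wide; open, the fingers measure 119 mm over their backs; the gripper's body (75 mm by 177 mm) begins 78 mm behind the grasp point.
Start: joints at [1.235, 0.087, 1.371, -0, 1.684, -0.103], TCP at [0.127, 0.535, 0.405] pointing down, gripper open.
Joint ranges: [-3.1, 3.1], [-0.76, 2.03], [0.27, 2.55], [-1.08, 4.22], [0.17, 2.65], [-2.57, 2.57]. Speed limits (rad/s): [2.79, 2.79, 3.14, 3.14, 3.14, 3.14].

### API

Orientations are given as [roll, pitch, yaw] about the fixed x, y, z axes, in that order (R = Rz(yaw) Ry(pitch) Rx(roll)).
In Python, from bench import robot gives the robot as it stands.
- The arm moves only by the tool play_rows, never from a script. Its arguments are lists of equal length, an entry for each row: "translation": the shift along the tool's x, y, z scaled (see below), a list of three; "twist": the turn, a rotation vector about the tool's x, y, z scaled (see below), a list of three; "gripper": the opening, from -1 (shut) to 1 (fully open). A call has 1 to 8 rows; each row shifts and turns the commanded pose from where the row before left it, along the tool's axes as they then stand; what a row does not reach is not made up. The controller multiplies each number of a shift by 0.04 m and each number of a turn by 0.1 rad. A row lasts 1/10 s, in which the tool goes at most 50 mm and 8.59 degrees, less where a joint would pass 70% of its speed; a pose out of reach is approached as far as the arm can. A call with a number of a shift or a turn outside -1 to 1 is refused whole. A call with a gripper value outside its range is refused whole. The fingers move at their own pace and stop on an object; the grip force is fixed at half the most. Time passes only in rows, so rows that do not move let the fingers close. It gives the time, the measured TCP pose, the force, the opening and the grip force at its end, in the units of the state.
- robot.get_obs(): the state, without advancing time (a new reading comes with each control period).
- robot.snapshot(name): name is "side" or "top" or "wrist"; returns the picture (384x512x3 uint8, red, green, blue); there is no depth.
- robot.camera_model(name): a dict with "camera_matrix" (3x3 intrinsics, pixels), "rvec" (rotation vector, rad) and "tvec" (3), from world to camera coordinates, as OpenCV has them. Camera axes: x right, y down, z forward; pixel columns grow to the right and rows downward; lengths in m; the calibration is good to about 2 mm. A picture is of the moment at which its call begins: read the wrist's pose just before it. camera_model takes no time and is no camera call; for the wrist camera it gives the pose at the moment of the call.
- robot.close_job(): hands the job in; it is judged then, once.
Trained networks look in the newest picture that a camera, given by its name, has taken for a name from the list of things; names that differ only in an ending like _2 or _b are one class to them, and where a whole thing is asked for, a point or a joint stands for the part that bears it (a point fixed in the world has none). Each returns a list of dicts, best first, with "score" (0 to 1); they miss things now and then, are a little off and sometimes report something else, mostly with a low value. They report only what shows in the picture. A call takes as long as a camera call.
- robot.recognise(name, camera): "centre" ([x, y, z] in m, in world coordinates, good to about 4 mm: the middle of the surface that is visible of it).
- robot.spot_point(name, camera): "centre" ([x, y, z] in m, in world coordinates, good to about 4 mm: a listed point, or the origin of a listed thing).
The state is a dict: "time": time; "joint_positions": joint angles; "qvel": joint speeds; "joint_torque": joint torques, N m; "tool_pos": TCP position; "ee_rot": TCP orientation; "wrist_force": force on the tool from outside, world axes, zero at the start; "wrist_torque": the same for the moment, N m; "width": finger opening in m; "finger_force": force on a finger pad.
Only numpy, scipy, OpenCV 4.12 (cv2) and the standard library are available. Lean on these libraries where they do the work, as an engineer would, in place of code of your own. Each camera call takes 0.05 s, during which the arm holds its last target. There are 200 camera calls.

### The job

The shifter of the rover's driving controls, the wide box whose lever stands in an H-shaped gate, has been left in second gear, the near left slot. Shift it into third: out to neutral, across the gate, and forward into the far right slot until it is fully home, then let go. Leave the throttle, the narrow box whose lever stands in one straight slot, as it is.

Things in the scene. Friction and masses are not known exactly. Their poses are not given: they have to be found in the camera images.
- shifter: Grey box fixed to the desk, 150 mm (its x) by 130 mm (its y), 100 mm high, an aluminium H-gate plate on top. Origin: centre of its underside. x points forward, away from the robot (yaw within 20 degrees), y left, z up. Its lever pivots fore-aft and sideways about a point 10 mm above the origin; the knob centre stays 155 mm from that pivot, so 165 mm above the desk when upright, 152 in a slot's end.
- gate (a point): Middle of the H gate, on the plate's top, 100 mm above shifter's origin; same axes. Positions of the knob's centre in these axes: neutral slot across at x = 0 (play 8 mm either way); left and right channels at y = +35 and -35 mm (play 5 mm); end stops at x = +51 (far) and -51 mm (near). Between the channels the plate blocks the lever except in neutral. Second is near left, third far right.
- shift_knob (a point): Centre of the black ball knob, 40 mm diameter, on the shifter's lever, a 12 mm steel rod with a 20 mm collar under the knob. It starts 25 to 50 mm back in the near left slot, second gear. The lever moves with 1 to 2 N at the knob, has no spring, and stays where it is left.
- throttle_knob (a point): Centre of a like 40 mm black ball knob on the throttle: a grey box 150 by 80 mm, 100 mm high, with one straight fore-and-aft slot, on the other side of the desk's middle from the shifter, its lever at any point of the slot. Not to be moved.

How it is judged:
At the end, for the whole second after the job is handed in: The shifter's knob rests in the far right slot, its centre more than 37 mm forward of the gate's middle (end stop at 51 mm) and more than 20 mm to its right (x of shift_knob in the frame of shifter above 0.037 m and y of shift_knob in the frame of shifter below -0.02 m); the robot touches nothing.
It fails at once if the throttle's knob is moved more than 20 mm (distance of throttle_knob from where it was at the start of the episode above 0.02 m).
It also fails if it takes over 35 s, if anything falls off the work surface, if the arm or the gripper's body presses on something with over 40 N, if the wrist force passes 120 N, or if a joint passes its speed limit or range.

## Working session

There is one attempt and no reset: what is moved stays moved. The work goes in short steps, Python scripts to look and compute and a tool call to move; the robot and the scene stay as the last step left them, time stands still between calls to the robot, and variables do not carry over. Pictures are saved under pics/ and viewed, at most 10 in all, crops included, and the job is handed in when it is done.

Besides the shell and the picture viewer there is one more tool, called after ">>>" as name(argument=value, ...) on one line, values as JSON. play_rows: Moves the arm, as the interface text tells. Its arguments: {"type":"object","properties":{"translation":{"type":"array","items":{"type":"array","items":{"type":"number","minimum":-1,"maximum":1}}},"twist":{"type":"array","items":{"type":"array","items":{"type":"number","minimum":-1,"maximum":1}}},"gripper":{"type":"array","items":{"type":"number"}}},"required":["translation","twist","gripper"]}

```bash
mkdir -p pics
python3 - <<'E'
from bench import robot
import cv2
o=robot.get_obs();print(o['time'],o['tool_pos'],o['ee_rot'],o['width'])
for c in("top","side"):
    p=robot.snapshot(c);cv2.imwrite(f"pics/{c}0.png",p[:,:,::-1])
    for n in("shift_knob","throttle_knob","gate","shifter"):
        print(c,n,[(d['score'],d['centre']) for d in robot.spot_point(n,c)][:3])
E
```

```text
0.0 [0.12685619 0.53506099 0.40353848] [-3.13946827e+00 -2.31592743e-04  2.90880023e+00] 0.09370835003727224
top shift_knob [(0.79, [0.5257, -0.1749, 0.1511])]
top throttle_knob [(0.74, [0.5235, 0.2373, 0.155])]
top gate [(0.88, [0.5778, -0.2012, 0.0969])]
top shifter [(0.77, [0.5844, -0.2016, -0.0015])]
side shift_knob [(0.68, [0.5253, -0.1746, 0.1467])]
side throttle_knob []
side gate [(0.9, [0.5808, -0.2029, 0.1027])]
side shifter [(0.96, [0.582, -0.2044, -0.0016])]
```

View pics/top0.png

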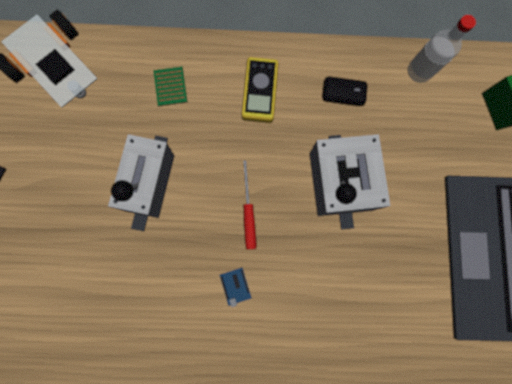

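The top view shows the shifter on the right, with its plate at about (352,173) and its knob at (345,193). The throttle is on the left, with its knob at (122,190). Next I'll zoom in for the yaw.

Run:
```python
import cv2
p=cv2.imread("pics/top0.png")[125:220,300:400]
cv2.imwrite("pics/crop.png",cv2.resize(p,None,fx=6,fy=6,interpolation=cv2.INTER_CUBIC))
```

```text
(no output)
```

View pics/crop.png

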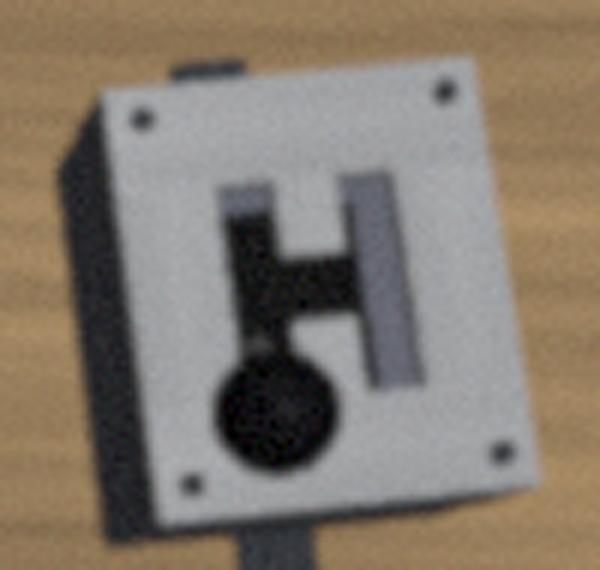

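The crop shows the plate screws at (142,120), (445,92), (192,485) and (503,453), with the knob at (277,412).

```bash
cat > h.py <<'E'
import numpy as np,cv2
from scipy.spatial.transform import Rotation as R
def ray(m,uv,z):
    K=np.array(m['camera_matrix']);Rm=cv2.Rodrigues(np.array(m['rvec'],float))[0];t=np.array(m['tvec'],float).ravel()
    c=-Rm.T@t;d=Rm.T@np.linalg.inv(K)@[uv[0],uv[1],1];return c+d*(z-c[2])/d[2]
E
python3 - <<'E'
from bench import robot
from h import *
m=robot.camera_model("top")
P=[ray(m,(300+(u-2.5)/6,125+(v-2.5)/6),.1) for u,v in[(142,120),(445,92),(192,485),(503,453)]]
print(np.round(P,4)); c=np.mean(P,0);f=(P[0]+P[1]-P[2]-P[3]);yaw=np.arctan2(f[1],f[0])
l=P[0]+P[2]-P[1]-P[3];print(c,yaw,np.arctan2(-l[0],l[1]))
k=ray(m,(300+274.5/6,125+409.5/6),.155);a=np.array([[np.cos(yaw),np.sin(yaw)],[-np.sin(yaw),np.cos(yaw)]])
print(k,a@(k-c)[:2],"spot",a@([.5255-c[0],-.1748-c[1]]))
o=robot.get_obs();T=R.from_euler('xyz',o['ee_rot']).as_matrix();print(T)
for q in[(-.045,.035),(0,.035),(0,-.035),(.05,-.035)]: print(q,a.T@q+c[:2])
E
```

```text
[[ 0.6358 -0.1433  0.1   ]
 [ 0.6496 -0.2485  0.1   ]
 [ 0.5103 -0.1598  0.1   ]
 [ 0.5244 -0.265   0.1   ]]
[ 0.58003387 -0.20412381  0.1       ] 0.1310765115251366 0.13205811232170506
[ 0.52705696 -0.17336313  0.155     ] [-0.04850199  0.03742097] spot [-0.0502334   0.03619992]
[[-9.73018650e-01  2.30726474e-01  8.81371910e-06]
 [ 2.30726474e-01  9.73018650e-01 -3.13274744e-05]
 [-1.58039908e-05 -2.84486585e-05 -9.99999999e-01]]
(-0.045, 0.035) [ 0.53084534 -0.17530562]
(0, 0.035) [ 0.57545931 -0.16942405]
(0, -0.035) [ 0.58460842 -0.23882357]
(0.05, -0.035) [ 0.63417951 -0.2322885 ]
```

>>> play_rows(translation=[[0,0,0],[0,0,0],[0,0,0],[0,0,0],[-0.3,-0.8,0],[-0.3,-0.8,0],[-0.3,-0.8,0],[-0.3,-0.8,0]], twist=[[0,0,-0.91],[0,0,-0.91],[0,0,-0.91],[0,0,-0.91],[0,0,0],[0,0,0],[0,0,0],[0,0,0]], gripper=[1,1,1,1,1,1,1,1])

```text
time: 1.3
tool_pos: [0.1916, 0.4134, 0.4047]
ee_rot: [3.141, 0.0, -3.01]
wrist_force: [1.0, -0.8, -0.2]
width: 0.0941
finger_force: 0.0
```

>>> play_rows(translation=[[-0.3,-0.8,0],[-0.3,-0.8,0],[-0.3,-0.8,0],[-0.3,-0.8,0],[-0.3,-0.8,0],[-0.3,-0.8,0],[-0.3,-0.8,0],[-0.3,-0.8,0]], twist=[[0,0,0],[0,0,0],[0,0,0],[0,0,0],[0,0,0],[0,0,0],[0,0,0],[0,0,0]], gripper=[1,1,1,1,1,1,1,1])

```text
time: 2.1
tool_pos: [0.3201, 0.172, 0.405]
ee_rot: [3.141, 0.001, -3.01]
wrist_force: [0.1, 0.4, 0.2]
width: 0.0937
finger_force: 0.0
```

>>> play_rows(translation=[[-0.3,-0.8,0],[-0.3,-0.8,0],[-0.3,-0.8,0],[-0.3,-0.8,0],[-0.3,-0.8,0],[-0.3,-0.8,0],[-0.3,-0.8,0],[0,0,0]], twist=[[0,0,0],[0,0,0],[0,0,0],[0,0,0],[0,0,0],[0,0,0],[0,0,0],[0,0,0]], gripper=[1,1,1,1,1,1,1,1])

```text
time: 2.9
tool_pos: [0.4336, -0.0405, 0.4043]
ee_rot: [-3.141, -0.0, -3.015]
wrist_force: [0.2, 0.5, 0.1]
width: 0.094
finger_force: 0.0
```

```bash
cat >> h.py <<'E'
C=np.array([.580,-.2035]);Y=.131;A=np.array([[np.cos(Y),np.sin(Y)],[-np.sin(Y),np.cos(Y)]])
def st(robot):
    o=robot.get_obs();p=np.array(o['tool_pos']);T=R.from_euler('xyz',o['ee_rot'])
    print("t",o['time'],"tcp",p.round(4),"rpy",np.round(o['ee_rot'],3),"grip local",(A@(p[:2]-C)).round(4),"gz",round(p[2]-.18,4),"w",round(o['width'],4),"F",np.round(o['wrist_force'],1))
    return p,T
E
python3 - <<'E'
from bench import robot
from h import *
p,T=st(robot)
print("tool units to (.5265,-.174,z.332)",T.inv().apply(np.array([.5265,-.174,.332])-p)/.04)
pic=robot.snapshot("wrist");cv2.imwrite("pics/w.png",pic[:,:,::-1])
for n in("shift_knob","gate"):
    for c in ("wrist",): print(n,[(d['score'],d['centre'],A@(np.array(d['centre'])[:2]-C)) for d in robot.spot_point(n,c)][:2])
E
```

```text
t 2.9 tcp [ 0.4336 -0.0405  0.4043] rpy [-3.141 -0.    -3.015] grip local [-0.1239  0.1807] gz 0.2243 w 0.094 F [0.2 0.5 0.1]
tool units to (.5265,-.174,z.332) [-1.88394229 -3.60153301  1.80904597]
shift_knob [(0.64, [0.5296, -0.1736, 0.1527], array([-0.04606245,  0.03622734]))]
gate []
```

View pics/w.png

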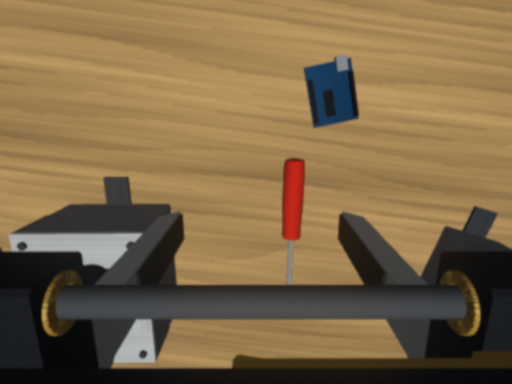

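The wrist view shows the shifter at lower left, around (90,270), and the fingers are clear of it. I'll move over the knob and go down.

>>> play_rows(translation=[[-0.4,-0.72,0],[-0.4,-0.72,0],[-0.4,-0.72,0],[-0.4,-0.72,0],[-0.3,-0.72,0],[0,0,0],[0,0,0]], twist=[[0,0,0],[0,0,0],[0,0,0],[0,0,0],[0,0,0],[0,0,0],[0,0,0]], gripper=[1,1,1,1,1,1,1])

```text
time: 3.75
tool_pos: [0.5267, -0.1696, 0.4045]
ee_rot: [3.14, -0.001, -3.01]
wrist_force: [0.3, -0.7, 0.2]
width: 0.094
finger_force: 0.0
```

Run:
```python
from bench import robot
from h import *
p,T=st(robot)
print(T.inv().apply(np.array([.528,-.174,.332])-p)/.04)
robot.snapshot("wrist")
print([(d['score'],d['centre']) for d in robot.spot_point("shift_knob","wrist")][:2])
```

```text
t 3.75 tcp [ 0.5267 -0.1696  0.4045] rpy [ 3.14e+00 -1.00e-03 -3.01e+00] grip local [-0.0485  0.0405] gz 0.2245 w 0.094 F [ 0.3 -0.7  0.2]
[-0.01998476 -0.11440554  1.81331514]
[(0.64, [0.5292, -0.176, 0.1536])]
```

>>> play_rows(translation=[[-0.04,-0.12,0.5],[0,0,0.5],[0,0,0.5],[0,0,0.32],[0,0,0],[0,0,0],[0,0,0],[0,0,0]], twist=[[0,0,0],[0,0,0],[0,0,0],[0,0,0],[0,0,0],[0,0,0],[0,0,0],[0,0,0]], gripper=[1,1,1,1,1,-1,-1,-1])

```text
time: 4.65
tool_pos: [0.5291, -0.1752, 0.3333]
ee_rot: [-3.14, 0.002, -3.01]
wrist_force: [-0.4, -0.1, 0.5]
width: 0.0736
finger_force: 0.0
```

>>> play_rows(translation=[[0,0,0],[0,0,0],[0,0,0],[0,0,0]], twist=[[0,0,0],[0,0,0],[0,0,0],[0,0,0]], gripper=[-1,-1,-1,-1])

```text
time: 5.05
tool_pos: [0.5289, -0.1751, 0.3319]
ee_rot: [3.141, -0.0, -3.01]
wrist_force: [-0.7, 1.6, 0.7]
width: 0.0415
finger_force: 0.7
```

Run:
```python
from bench import robot
from h import *
st(robot)
```

```text
t 5.05 tcp [ 0.5289 -0.1751  0.3319] rpy [ 3.141 -0.    -3.01 ] grip local [-0.047   0.0348] gz 0.1519 w 0.0415 F [-0.7  1.6  0.7]
```

>>> play_rows(translation=[[0,0,0],[-0.24,0,-0.07],[-0.24,0,-0.05],[-0.24,0,-0.04],[-0.23,0,-0.02],[-0.23,0,-0.01],[0,0,0],[0,0,0]], twist=[[0,0,0],[0,0,0],[0,0,0],[0,0,0],[0,0,0],[0,0,0],[0,0,0],[0,0,0]], gripper=[-1,-1,-1,-1,-1,-1,-1,-1])

```text
time: 5.85
tool_pos: [0.5764, -0.1688, 0.3395]
ee_rot: [-3.141, 0.002, -3.01]
wrist_force: [0.0, 1.7, 1.1]
width: 0.0391
finger_force: 30.0
```

Run:
```python
from bench import robot
from h import *
st(robot)
p=robot.snapshot("top");cv2.imwrite("pics/t1.png",cv2.resize(p[125:220,300:400,::-1],None,fx=5,fy=5))
```

```text
t 5.85 tcp [ 0.5764 -0.1688  0.3395] rpy [-3.141e+00  2.000e-03 -3.010e+00] grip local [0.0009 0.0349] gz 0.1595 w 0.0391 F [0.  1.7 1.1]
```

View pics/t1.png

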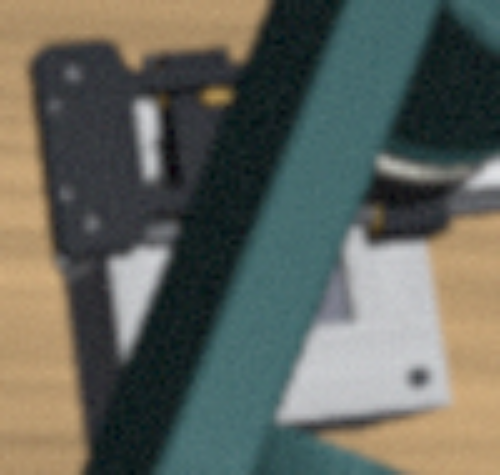

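The arm hides the knob in the top view, but the width (39 mm) and grip force (30 N) show it's held at neutral. Now across the gate.

>>> play_rows(translation=[[0,-0.22,-0.05],[0,-0.22,-0.03],[0,-0.22,-0.02],[0,-0.22,0],[0,-0.22,0.01],[0,-0.22,0.03],[0,-0.22,0.04],[0,-0.21,0.04]], twist=[[0,0,0],[0,0,0],[0,0,0],[0,0,0],[0,0,0],[0,0,0],[0,0,0],[0,0,0]], gripper=[-1,-1,-1,-1,-1,-1,-1,-1])

```text
time: 6.7
tool_pos: [0.5845, -0.2381, 0.3395]
ee_rot: [3.138, 0.001, -3.01]
wrist_force: [-1.0, 6.1, 4.3]
width: 0.0387
finger_force: 30.0
```

>>> play_rows(translation=[[0,0,0],[0,0,0]], twist=[[0,0,0],[0,0,0]], gripper=[-1,-1])

```text
time: 6.9
tool_pos: [0.5847, -0.2392, 0.3389]
ee_rot: [-3.139, 0.0, -3.011]
wrist_force: [-1.0, -0.6, 2.2]
width: 0.0386
finger_force: 30.0
```

Run:
```python
from bench import robot
from h import *
st(robot)
```

```text
t 6.9 tcp [ 0.5847 -0.2392  0.3389] rpy [-3.139  0.    -3.011] grip local [-0.    -0.036] gz 0.1589 w 0.0386 F [-1.  -0.6  2.2]
```

Low forces throughout. Now forward 52 mm, following the arc down about 9 mm.

>>> play_rows(translation=[[-0.22,0,0.01],[-0.22,0,0.02],[-0.22,0,0.04],[-0.22,0,0.05],[-0.22,0,0.06],[-0.18,0,0.05],[0,0,0],[0,0,0]], twist=[[0,0,0],[0,0,0],[0,0,0],[0,0,0],[0,0,0],[0,0,0],[0,0,0],[0,0,0]], gripper=[-1,-1,-1,-1,-1,-1,-1,-1])

```text
time: 7.7
tool_pos: [0.6369, -0.2313, 0.3298]
ee_rot: [-3.141, 0.003, -3.01]
wrist_force: [1.4, 0.3, 4.5]
width: 0.0389
finger_force: 30.0
```

Run:
```python
from bench import robot
from h import *
st(robot)
```

```text
t 7.7 tcp [ 0.6369 -0.2313  0.3298] rpy [-3.141e+00  3.000e-03 -3.010e+00] grip local [ 0.0527 -0.035 ] gz 0.1498 w 0.0389 F [1.4 0.3 4.5]
```

>>> play_rows(translation=[[0,0,0],[0,0,0],[0,0,0],[0,0,0],[0,0,0],[0,0,0],[0,0,0],[0,0,0]], twist=[[0,0,0],[0,0,0],[0,0,0],[0,0,0],[0,0,0],[0,0,0],[0,0,0],[0,0,0]], gripper=[1,1,1,1,1,1,1,1])

```text
time: 8.5
tool_pos: [0.6356, -0.2317, 0.3295]
ee_rot: [3.142, 0.0, -3.01]
wrist_force: [0.1, 0.6, 0.6]
width: 0.0937
finger_force: 0.0
```

>>> play_rows(translation=[[0,0,-0.5],[0,0,-0.7],[0,0,-0.7],[0,0,-0.5],[0.7,0,0],[0.7,0,0],[0.7,0,0],[0.7,0,0]], twist=[[0,0,0],[0,0,0],[0,0,0],[0,0,0],[0,0,0],[0,0,0],[0,0,0],[0,0,0]], gripper=[1,1,1,1,1,1,1,1])

```text
time: 9.3
tool_pos: [0.5235, -0.2463, 0.4256]
ee_rot: [-3.141, 0.0, -3.01]
wrist_force: [-1.0, -0.8, -0.4]
width: 0.0942
finger_force: 0.0
```

>>> play_rows(translation=[[0.8,0.5,0],[0.8,0.5,0],[0.8,0.5,0],[0.8,0.5,0],[0,0,0],[0,0,0],[0,0,0],[0,0,0]], twist=[[0,0,0],[0,0,0],[0,0,0],[0,0,0],[0,0,0],[0,0,0],[0,0,0],[0,0,0]], gripper=[1,1,1,1,1,1,1,1])

```text
time: 10.1
tool_pos: [0.3881, -0.1843, 0.4253]
ee_rot: [3.141, -0.0, -3.01]
wrist_force: [0.3, 0.2, -0.0]
width: 0.0936
finger_force: 0.0
```

Run:
```python
from bench import robot
from h import *
st(robot)
for c in("top","side"):
    p=robot.snapshot(c)
    print(c,[(d['score'],d['centre'],A@(np.array(d['centre'])[:2]-C)) for d in robot.spot_point("shift_knob",c)][:2])
    if c=="top": cv2.imwrite("pics/t2.png",p[:,:,::-1])
```

```text
t 10.1 tcp [ 0.3881 -0.1843  0.4253] rpy [ 3.141 -0.    -3.01 ] grip local [-0.1877  0.0441] gz 0.2453 w 0.0936 F [ 0.3  0.2 -0. ]
top [(0.93, [0.6331, -0.2361, 0.1542], array([ 0.04838663, -0.0392569 ]))]
side []
```

View pics/t2.png

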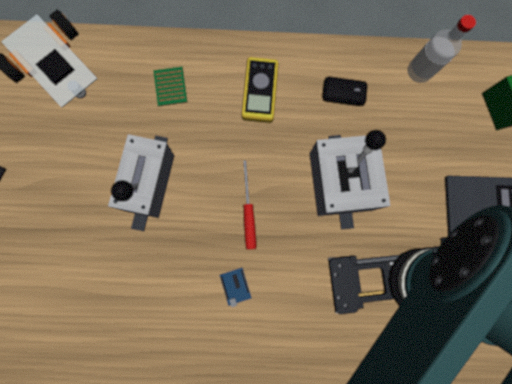

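The knob is now at (375,140) in the far right slot. The throttle knob is still at (122,190), and the gripper is clear.

```bash
python3 -c "
from bench import robot
print(robot.close_job())"
```

```text
the job is handed in; nothing more can be done
None
```

The shifter is in third, about 48 mm forward and 39 mm right of the gate's middle by the last camera reading; the gripper has let go and is clear, the throttle looks unmoved, and the job was handed in at about 10 s with no verdict shown.

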